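# Pop the push-push sample hatch of the bench reader

### The arm

A 6-joint arm with a two-finger parallel gripper is mounted at the origin on a cart in front of the work surface, level with it; the furniture and walls round the work are solid. World frame = base frame: x ahead of the robot, y to its left, z up, the work surface at z = 0. Lengths are in m, angles in rad, forces in N, time in s.
With the tool pointing down it reaches from about 0.35 to 0.875 m from the base axis. Payload 4.2 kg.
Tool frame: the origin (TCP) lies at the very end of the fingers, on their centre line; the grasp point (between the pads) lies 19 mm behind it (arm.tcp_to_grasp is the distance from the TCP to the grasp point, in m); z points along the fingers, y is the line along which they close (so a half turn about z gives the same grasp; the last joint's range is limited). The gripper opens to 85 mm and grips with 20 to 120 N. Pads are 22 mm wide; open, the fingers measure 114 mm over their backs; the gripper's body (76 mm by 85 mm) begins 54 mm behind the grasp point. The pads swing forward as they close: fully open they stand 13 mm farther back than shut.
Start: joints at [1.556, 0.385, 0.008, 0, -1.194, -0.259], TCP at [0.169, 0.602, 0.207] pointing down, gripper open.
Joint ranges: [-3.14, 3.14], [-1.21, 2.06], [-1.07, 1.41], [-3.16, 2.05], [-2.99, -0.16], [-3.1, 3.1]. Speed limits (rad/s): [2.79, 2.79, 3.14, 3.14, 3.14, 3.14].

### API

Orientations are given as a 3x3 rotation matrix whose columns are the frame's x, y, z axes.
In Python, from workcell import arm gives the robot as it stands. Calls block until the motion is done:
- arm.move_to(position, orientation): joint-space move of the TCP to a pose.
- arm.movel(position, max_speed=0.15, ori=None, f_stop=None): straight line of the TCP; ori=None keeps the orientation; max_speed is the mean speed in m/s. With f_stop (N) it stops when the force on the tool has changed by that much, and returns True; else False.
- arm.move_j(angles): joint-space move.
- arm.set_gripper(opening, newtons=None): finger opening in m; newtons is the grip in N (None keeps the last); returns when the fingers have stopped.
- arm.dwell(seconds).
- arm.solve_ik(position, orientation): joint angles nearest the present ones, or None.
- arm.get_state(): the state.
- arm.get_image(name): name is "scene" or "top"; returns (picture, depth): 480x640x3 uint8, red, green, blue; 480x640 float32, m along the optical axis (not along the pixel's ray), 0 where there is no reading.
- arm.camera_params(name): a dict with "camera_matrix" (3x3 intrinsics, pixels), "cam_to_world" (4x4, takes a point from camera to world coordinates). Camera axes: x right, y up, looking along -z (the intrinsics and any distortion apply to the point x, -y, -z); pixel columns grow to the right and rows downward; lengths in m; the calibration is good to about 2 mm. A picture is of the moment at which its call begins. camera_params takes no time and is no camera call.
A pose or a line that the arm cannot do raises arm.MotionError and nothing moves.
- arm.job_done(): hands the job in; it is judged then, once.
The state is a dict: "clock": time; "q": joint angles; "qvel": joint speeds; "tau": joint torques, N m; "ee_pos": TCP position; "orientation": TCP orientation; "contact_force": force on the tool from outside, world axes, zero at the start; "wrist_torque": the same for the moment, N m; "opening": finger opening in m; "grasp_force": force on a finger pad.
Only numpy, scipy, OpenCV 4.12 (cv2) and the standard library are available. Lean on these libraries where they do the work, as an engineer would, in place of code of your own. Each camera call takes 0.05 s, during which the arm holds its last target. There are 200 camera calls.

### The job

The run is over and the vial in the white bench reader must be got at, but a slide box was left lying on the reader's blue sample hatch. Without picking it up, push the slide box with the fingers towards the robot's left until all of it is off the hatch and it lies flat on the reader's grey deck. Then press down once on the ribbed front edge of the hatch, as far as it goes, and let go, so that its push-push latch frees it; see that it springs up and stays open, do not push it down again, and leave the other things on the bench where they stand.

Things in the scene. Friction and masses are not known exactly. Their poses are not given: they have to be found in the camera images.
- reader: White bench sample reader on a dark base, fixed, 190 mm deep (x) x 260 mm wide (y). Origin: centre of its underside; x to its back, y to its left, z up. Its flat top is 85 mm above the bench. The blue hatch covers x -50 to +55 mm, y -116 to -24 mm of the top and stands 1 mm proud of it.
- hatch (a joint): Hatch angle in rad: 0 latched shut; negative pressed in (stop -0.047: front edge 5 mm down); positive open (stop 1.25). Hinge along its back edge. A damped spring lifts it in about 1 s once freed. Push-push latch: pressing to the stop and letting go frees a shut hatch, and latches an open one. It acts at about -0.04.
- hatch_press (a point): Point on the top face of the hatch, on its middle line, 15 mm behind its front edge, amid its four ribs; moves with the hatch. The hatch is a blue plate 105 mm (x) x 92 mm (y) x 8 mm, hinged at the back. Pressed here it takes about 3 N all the way to the stop.
- slide_box: Cardboard slide box, white with a green band, 58 mm (x) x 80 mm (y) x 24 mm high, 80 to 170 g, lying on the hatch at the start. Origin: centre of its underside, z up.
- petri_dish: Petri dish, diameter 89 mm, 16 mm high, at the front left; origin at the centre of its underside. To be left alone.
- timer: White lab timer, 64 x 68 x 18 mm, at the front right; origin at the centre of its underside. To be left alone.
- beaker_250: Clear beaker, diameter 75 mm, 95 mm high, right of the reader; origin at the centre of its underside. To be left alone.
- jar_yellow: Jar with a yellow cap, diameter 66 mm, 118 mm high, behind at the right; origin at the centre of its underside. To be left alone.
- slide_box_corner0 (a point): Bottom corner of the slide box at its own x = +29 mm, y = +40 mm.
- slide_box_corner1 (a point): Bottom corner of the slide box at its own x = +29 mm, y = -40 mm.
- slide_box_corner2 (a point): Bottom corner of the slide box at its own x = -29 mm, y = -40 mm.
- slide_box_corner3 (a point): Bottom corner of the slide box at its own x = -29 mm, y = +40 mm.
- deck_middle (a point): Middle of the reader's deck, on its surface, 85 mm above the bench (reader x 0, y +50 mm). The flat deck with its grey mat runs from reader y = -22 mm, beside the hatch, to a lip 3 mm high at y = +124 mm, and from the front edge (no lip) at x = -95 mm to a like lip at x = +89 mm.
- dropper_b: White dropper bottle with a yellow cap, diameter 33 mm, 72 mm high, left of the reader; origin at the centre of its underside. To be left alone.
Mind the look-alikes: they are no part of the job. Leave any purple look-alike of the slide_box alone.

How it is judged:
On the way, in this order (a step that is already met when the one before it is completed fails the run):
1. the slide box lies still and flat on the deck, wholly off the hatch, the hatch still shut (y of each of slide_box_corner0, slide_box_corner1, slide_box_corner2, slide_box_corner3 in the frame of reader above -0.025 m and z of slide_box in the frame of reader between 0.081 and 0.091 m and angle between slide_box's own z axis and vertical below 0.08 rad and value of joint hatch below 0.05 rad and linear speed of slide_box below 0.02 m/s), for 0.2 s.
2. the hatch is pressed in until its latch lets go (value of joint hatch below -0.03 rad).
3. the hatch has sprung open (value of joint hatch above 1 rad), for 0.2 s.
At the end, for the whole second after the job is handed in: the hatch stands open past 1.0 rad and still, and the slide box lies still and flat (tilt under 0.08 rad) on the deck of the reader, with all four bottom corners left of the hatch (reader y above -25 mm) (value of joint hatch above 1 rad and velocity of joint hatch between -0.1 and 0.1 rad/s and linear speed of slide_box below 0.02 m/s and y of each of slide_box_corner0, slide_box_corner1, slide_box_corner2, slide_box_corner3 in the frame of reader above -0.025 m and z of slide_box in the frame of reader between 0.081 and 0.091 m and angle between slide_box's own z axis and vertical below 0.08 rad); the robot touches nothing.
It fails at once if the slide box is lifted, carried or tipped (z of slide_box in the frame of reader above 0.1 m or angle between slide_box's own z axis and vertical above 0.35 rad).
It fails at once if the slide box falls off the reader (z of slide_box in the frame of reader below 0.07 m).
It fails at once if the hatch is pushed down again after it has popped (value of joint hatch between 0.15 and 0.9 rad and velocity of joint hatch below -0.4 rad/s).
It fails at once if another thing on the bench is moved (distance of any of petri_dish, timer, beaker_250, jar_yellow, dropper_b from where it was at the start of the episode above 0.015 m).
It also fails if it takes over 45 s, if anything falls off the work surface, if the arm or the gripper's body presses on something with over 40 N, if the wrist force passes 120 N, or if a joint passes its speed limit or range.

## Working session

There is one attempt and no reset: what is moved stays moved. The work goes in short steps, each a Python script; the robot and the scene stay as the last script left them, time stands still between calls to the robot, and variables do not carry over. Pictures are saved under pics/ and viewed, at most 10 in all, crops included, and the job is handed in when it is done.

```bash
mkdir -p pics
cat > h.py <<'E'
import numpy as np, cv2
from workcell import arm
def cloud(name):
    im,d=arm.get_image(name); p=arm.camera_params(name); K=np.array(p["camera_matrix"]);T=np.array(p["cam_to_world"])
    v,u=np.mgrid[:480,:640]
    P=np.stack([(u-K[0,2])/K[0,0]*d,-(v-K[1,2])/K[1,1]*d,-d],-1)
    W=P@T[:3,:3].T+T[:3,3]; W[d==0]=np.nan
    return im,d,W
def save(im,n): cv2.imwrite('pics/'+n,cv2.cvtColor(im,cv2.COLOR_RGB2BGR))
E
python3 - <<'E'
from h import *
for n in("top","scene"):
    im,d,W=cloud(n); save(im,n+'0.png'); np.savez('/tmp/'+n,im=im,W=W)
    p=arm.camera_params(n);print({k:np.round(v,3).tolist() for k,v in p.items()})
s=arm.get_state();print(s['clock'],s['orientation'])
E
```

```text
{'camera_matrix': [[478.993, 0.0, 323.539], [0.0, 478.993, 241.527], [0.0, 0.0, 1.0]], 'cam_to_world': [[-0.002, 0.988, -0.152, 0.332], [-1.0, -0.002, 0.001, 0.045], [0.0, 0.152, 0.988, 1.431], [0.0, 0.0, 0.0, 1.0]]}
{'camera_matrix': [[600.503, 0.0, 332.587], [0.0, 600.503, 235.985], [0.0, 0.0, 1.0]], 'cam_to_world': [[-0.985, 0.109, -0.131, 0.323], [-0.17, -0.661, 0.731, 1.3], [-0.007, 0.742, 0.67, 1.226], [0.0, 0.0, 0.0, 1.0]]}
0.1 [[ 9.62713766e-01 -2.70521803e-01 -3.97851783e-04]
 [-2.70522064e-01 -9.62711909e-01 -1.89576186e-03]
 [ 1.29828266e-04  1.93270372e-03 -9.99998124e-01]]
```

View pics/top0.png

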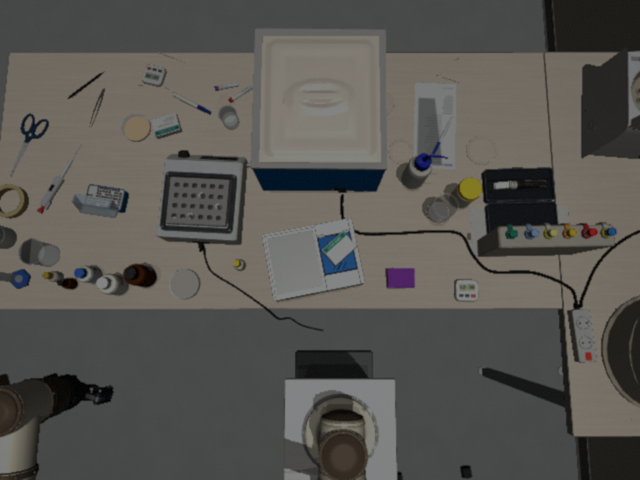

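View pics/scene0.png

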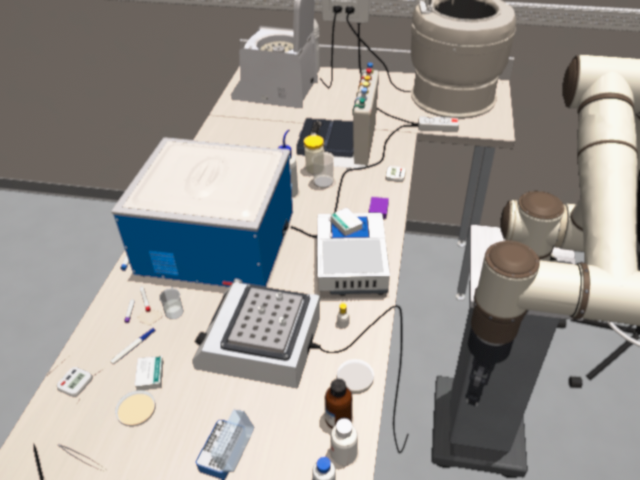

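The top view shows the reader around (312,260), yawed slightly. The slide box lies on its blue hatch at (337,248). The look-alikes (purple at 400,278, another box at 166,125) are well away from the job. Next I fit the poses.

Run:
```python
from h import *
z=np.load('/tmp/top.npz');im,W=z['im'],z['W']
hsv=cv2.cvtColor(im,cv2.COLOR_RGB2HSV)
v,u=np.mgrid[:480,:640]
roi=(u>255)&(u<372)&(v>212)&(v<305)
def rect(m,n):
    p=W[m][:,:2].astype(np.float32)
    r=cv2.minAreaRect(p);print(n,m.sum(),'z',np.median(W[m][:,2]),'c',r[0],'size',r[1],r[2]);print(np.round(cv2.boxPoints(r),4).tolist())
top=roi&(W[...,2]>.075)&(W[...,2]<.13)
def clean(m): 
    m=cv2.morphologyEx(m.astype(np.uint8),cv2.MORPH_OPEN,np.ones((3,3)));n,l,s,_=cv2.connectedComponentsWithStats(m);return l==1+np.argmax(s[1:,4])
rect(clean(top),'reader')
box=roi&(W[...,2]>.1)&(W[...,2]<.125)
rect(clean(box),'box')
blue=top&(hsv[...,0]>95)&(hsv[...,0]<125)&(hsv[...,1]>120)
rect(clean(blue),'hatch')
for nm in('top',):
    c=im[200:310,250:480];save(cv2.resize(c,None,fx=3.4,fy=3.4,interpolation=cv2.INTER_CUBIC),'crop.png')
z=np.load('/tmp/scene.npz');im,W=z['im'],z['W']
v,u=np.mgrid[:480,:640]
roi=(u>310)&(u<392)&(v>200)&(v<275)
rect(clean(roi&(W[...,2]>.1)&(W[...,2]<.125)),'box_s')
rect(clean(roi&(W[...,2]>.08)&(W[...,2]<.13)),'reader_s')
```

```text
reader 6039 z 0.08616639900201895 c (0.4903014302253723, 0.07489315420389175) size (0.19170351326465607, 0.2606794536113739) 11.28892707824707
[[0.3707999885082245, 0.18389999866485596], [0.42179998755455017, -0.07169999927282333], [0.6097999811172485, -0.03420000150799751], [0.5587999820709229, 0.2214999943971634]]
box 592 z 0.11071005023693825 c (0.5174040794372559, 0.0019884854555130005) size (0.058071259409189224, 0.08023770153522491) 42.04859161376953
[[0.4690000116825104, 0.012299999594688416], [0.5227000117301941, -0.047200001776218414], [0.5658000111579895, -0.00839999970048666], [0.5120999813079834, 0.05119999870657921]]
hatch 423 z 0.0865973739006316 c (0.4831598103046417, 0.0027387402951717377) size (0.059814516454935074, 0.09190595895051956) 9.241881370544434
[[0.4462999999523163, 0.043299999088048935], [0.460999995470047, -0.04740000143647194], [0.5200999975204468, -0.03779999911785126], [0.505299985408783, 0.05290000140666962]]
box_s 437 z 0.11060540682245357 c (0.5187657475471497, 0.002353683114051819) size (0.061546530574560165, 0.0885339230298996) 41.16469192504883
[[0.46650001406669617, 0.015399999916553497], [0.5246999859809875, -0.05119999870657921], [0.5710999965667725, -0.010700000450015068], [0.5127999782562256, 0.05590000003576279]]
reader_s 4132 z 0.08678524854949943 c (0.4895433783531189, 0.07410421967506409) size (0.1887347400188446, 0.26584434509277344) 10.881770133972168
[[0.3718000054359436, 0.1868000030517578], [0.421999990940094, -0.07419999688863754], [0.6072999835014343, -0.038600001484155655], [0.5570999979972839, 0.2224999964237213]]
```

View pics/crop.png

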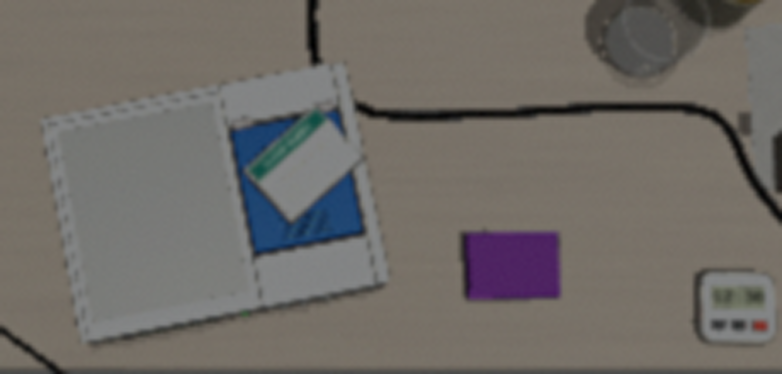

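```bash
cat >> h.py <<'E'
RC=np.array([.4903,.0749]); RY=np.radians(11.29)
def w(x,y,z): 
    c,s=np.cos(RY),np.sin(RY); return np.array([RC[0]+c*x-s*y,RC[1]+s*x+c*y,z])
def ori(phi):  # pusher yaw in reader frame; tool x = -(pushing direction), z down
    a=phi+RY; yb=np.array([-np.sin(a),np.cos(a),0]); X=-yb; Z=np.array([0,0,-1.]); return np.c_[X,np.cross(Z,X),Z]
def push_path(n=8):
    phi0=np.radians(42.05)-RY; c=np.array([.0123,-.0768]); out=[]
    ys=np.linspace(c[1],.030,n+1); ph=phi0*np.clip(1-np.linspace(0,1,n+1)/.9,0,1); x=c[0]
    for i in range(n+1):
        if i: x-=np.tan((ph[i]+ph[i-1])/2)*(ys[i]-ys[i-1])
        out.append((x,ys[i],ph[i]))
    return out
def tcp(b,gap,z): 
    x,y,p=b; d=.051+gap; return w(x+d*np.sin(p),y-d*np.cos(p),z)
E
python3 - <<'E'
from h import *
z=np.load('/tmp/top.npz');W=z['W']
m=(W[...,2]>.2)&(W[...,1]<.35)&(W[...,1]>-.3)&(W[...,0]>.3)
print('cooler xmin',np.nanpercentile(W[m][:,0],1),'zmax',np.nanmax(W[m][:,2]))
P=push_path()
for b in (P[0],P[4],P[-1]):
    p=tcp(b,0,.092); print(np.round(b,3),p.round(3),np.round(arm.solve_ik(p,ori(b[2])),2))
p0=arm.get_state()['ee_pos']
arm.movel([p0[0],p0[1],.32],max_speed=.3)
arm.set_gripper(.02)
arm.move_to([.38,.28,.30],ori(.3))
arm.move_to(tcp(P[0],.022,.22),ori(P[0][2]))
s=arm.get_state();print(s['clock'],s['ee_pos'],s['q'],s['opening'],s['contact_force'])
im,d,Wt=cloud('scene');save(cv2.resize(im[60:300,220:540],None,fx=2,fy=2),'s1.png')
E
```

```text
cooler xmin 0.7045098762218032 zmax 0.2669358008479952
[ 0.012 -0.077  0.537] [ 0.552 -0.036  0.092] [ 0.23  0.38 -0.33  0.   -0.87  0.51]
[-0.01  -0.023  0.239] [0.507 0.004 0.092] [ 0.33  0.31 -0.44  0.   -0.83  0.11]
[-0.015  0.03   0.   ] [0.48  0.051 0.092] [ 0.44  0.27 -0.49  0.   -0.81 -0.25]
4.1417 [ 0.56651606 -0.05126015  0.22026273] [ 1.94487944e-01  2.79986194e-01 -1.13006389e-01 -6.40318365e-05
 -1.17723875e+00  5.40679244e-01] 0.020018425106957772 [-0.2905014   0.00542579  0.33091079]
```

View pics/s1.png

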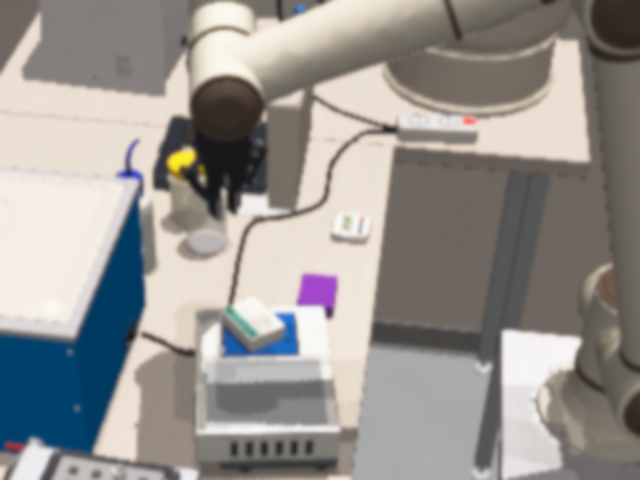

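The gripper, tips near (225,205), hovers right of the box with clear space below it. Next I descend and push.

```bash
python3 - <<'E'
from h import *
P=push_path()
print('desc',arm.movel(tcp(P[0],.022,.092),max_speed=.1,f_stop=6))
print('touch',arm.movel(tcp(P[0],0,.092),max_speed=.04))
for b in P[1:]:
    arm.movel(tcp(b,0,.092),max_speed=.05,ori=ori(b[2]))
    s=arm.get_state();print(round(s['clock'],2),s['contact_force'].round(2) if hasattr(s['contact_force'],'round') else s['contact_force'])
arm.dwell(.2)
arm.movel(tcp(P[-1],.025,.092),max_speed=.1)
arm.movel(tcp(P[-1],.045,.20),max_speed=.25)
E
cat > chk.py <<'E'
from h import *
import sys
for n,r in(('scene',(310,392,200,290)),('top',(255,372,212,305))):
    im,d,W=cloud(n);v,u=np.mgrid[:480,:640]
    m=(u>r[0])&(u<r[1])&(v>r[2])&(v<r[3])&(W[...,2]>.1)&(W[...,2]<.118)
    m=cv2.morphologyEx(m.astype(np.uint8),cv2.MORPH_OPEN,np.ones((3,3)))
    k,l,s,_=cv2.connectedComponentsWithStats(m)
    for i in range(1,k):
        if s[i,4]<60: continue
        p=W[l==i]; q=cv2.boxPoints(cv2.minAreaRect(p[:,:2].astype(np.float32)))-RC
        c,sn=np.cos(RY),np.sin(RY); print(n,s[i,4],p[:,2].mean().round(4),(q@np.array([[c,-sn],[sn,c]])).round(4).tolist())
    save(cv2.resize(im[130:340,220:500],None,fx=2.5,fy=2.5),sys.argv[1]+n+'.png')
s=arm.get_state();print(s['clock'],s['ee_pos'],s['contact_force'])
E
python3 chk.py c1
```

```text
desc False
touch False
6.79 [-0.3   0.27  0.06]
7.24 [ 0.65  1.01 -0.18]
7.68 [ 0.79  0.52 -0.02]
8.12 [-0.28  0.21  0.59]
8.56 [-0.08  0.34  0.61]
8.99 [ 0.49  0.09 -0.04]
9.42 [-0.57 -0.27 -0.7 ]
9.83 [-0.8   0.16  0.3 ]
scene 431 0.1101 [[-0.0383, -0.056], [0.012, -0.1325], [0.0656, -0.0972], [0.0152, -0.0207]]
11.125 [0.48763497 0.00737397 0.19884263] [ 0.05372578  0.76092659 -0.0999893 ]
```

View pics/c1scene.png

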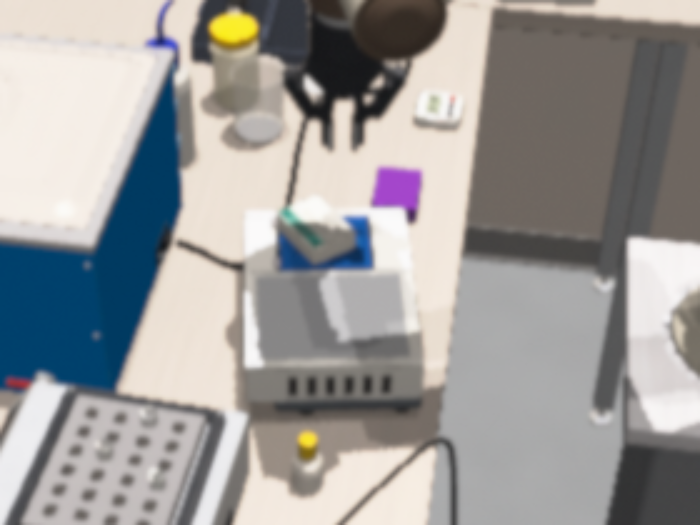

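Run:
```python
from h import *
s=arm.get_state();print(s['ee_pos'],s['orientation'],s['opening'])
im,d,W=cloud('scene')
m=(np.abs(W[...,0]-s['ee_pos'][0])<.07)&(np.abs(W[...,1]-s['ee_pos'][1])<.09)&(W[...,2]>.125)
z=W[...,2][m];print(m.sum(),np.percentile(z,[0,1,5,20]))
v,u=np.where(m);print(u.min(),u.max(),v.min(),v.max())
for lo in np.arange(.15,.26,.01):
    k=m&(W[...,2]>lo)&(W[...,2]<lo+.01)
    if k.any():print(round(lo,2),k.sum(),W[k].min(0).round(3),W[k].max(0).round(3))
```

```text
[0.48763497 0.00737397 0.19884263] [[ 1.96005531e-01 -9.80599541e-01 -2.52421896e-03]
 [-9.80602786e-01 -1.96005107e-01 -4.16876990e-04]
 [-8.59704224e-05  2.55696635e-03 -9.99996727e-01]] 0.02019576261302928
2878 [0.22433554 0.23726871 0.26983876 0.31559033]
333 382 62 190
0.22 11 [0.472 0.012 0.224] [0.508 0.02  0.23 ]
0.23 28 [0.464 0.003 0.23 ] [0.512 0.023 0.24 ]
0.24 31 [0.465 0.005 0.24 ] [0.511 0.023 0.25 ]
0.25 32 [0.465 0.003 0.25 ] [0.511 0.023 0.26 ]
0.26 44 [ 0.448 -0.003  0.26 ] [0.526 0.025 0.27 ]
```

View pics/c1top.png

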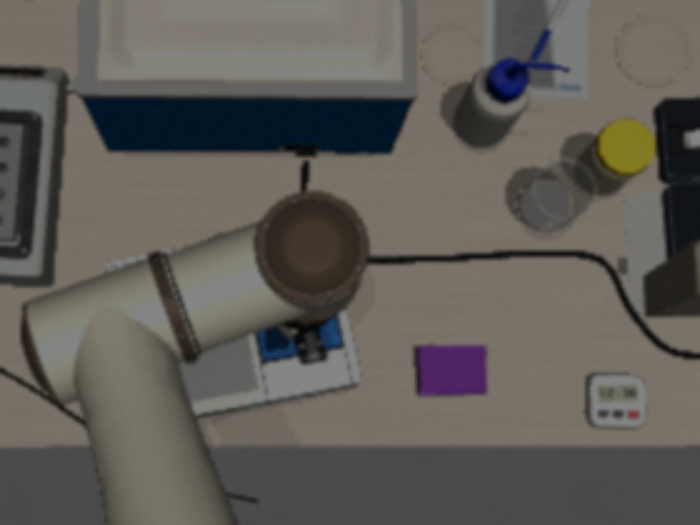

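The box hasn't moved: the cloud puts the fingertips about 25 mm above the reported TCP, so the push passed over it. A light touch on the empty deck will calibrate tip height.

Run:
```python
from h import *
arm.movel(w(0,.06,.19),max_speed=.25)
arm.movel(w(0,.06,.10),max_speed=.2,f_stop=5)
r=arm.movel(w(0,.06,.045),max_speed=.03,f_stop=4)
s=arm.get_state();print(r,s['clock'],s['ee_pos'],s['contact_force'])
arm.movel(w(0,.06,.19),max_speed=.25)
```

```text
True 13.4667 [0.47764482 0.13325552 0.06130491] [-0.97773636 -0.2248432   4.78621179]
```

```bash
python3 - <<'E'
from h import *
P=push_path(); Z=.0685
p=w(-.0,.06,.19)
arm.movel(tcp(P[0],.022,.19),max_speed=.3,ori=ori(P[0][2]))
print('desc',arm.movel(tcp(P[0],.022,Z),max_speed=.12,f_stop=6))
arm.movel(tcp(P[0],0,Z),max_speed=.05)
for b in P[1:]:
    arm.movel(tcp(b,0,Z),max_speed=.05,ori=ori(b[2]))
    s=arm.get_state();print(round(s['clock'],2),np.round(s['contact_force'],2))
arm.dwell(.2)
arm.movel(tcp(P[-1],.025,Z),max_speed=.1)
arm.movel(tcp(P[-1],.045,.19),max_speed=.25)
E
python3 chk.py c2
```

```text
desc False
17.27 [0.61 0.61 0.42]
17.72 [ 0.13 -0.96 -0.41]
18.16 [ 0.44  0.15 -0.02]
18.6 [-0.51 -0.83  0.73]
19.03 [-0.4  -0.28  0.33]
19.47 [ 1.16 -0.15  0.47]
19.89 [ 0.16 -0.36 -0.19]
20.31 [ 0.36  0.02 -0.96]
scene 459 0.1096 [[-0.0453, 0.074], [-0.0455, -0.0126], [0.0124, -0.0127], [0.0126, 0.0739]]
top 138 0.1089 [[-0.0461, 0.0467], [-0.0455, -0.0103], [-0.0251, -0.0101], [-0.0257, 0.0469]]
21.65 [0.48753144 0.00734821 0.18868315] [ 0.11376138 -1.02674727  0.0284664 ]
```

View pics/c2scene.png

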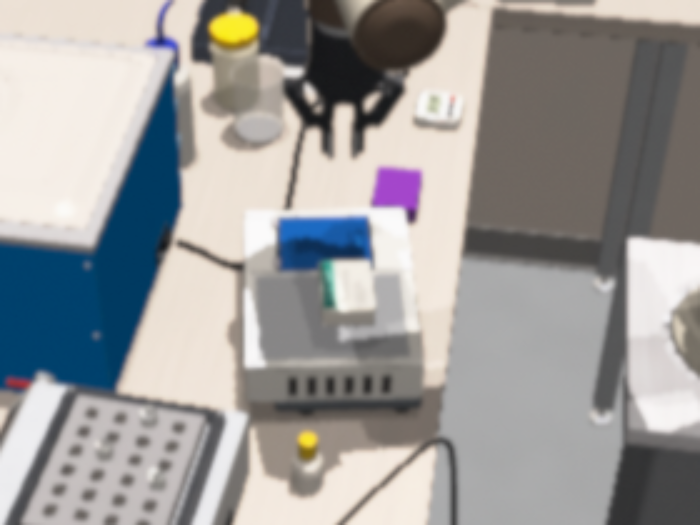

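The box now lies square on the deck (y about −0.012 to +0.07), wholly clear of the hatch, which is still shut. Now I press the hatch.

```bash
python3 - <<'E'
from h import *
arm.set_gripper(0.0)
o=ori(0)
arm.movel(w(-.035,-.07,.12),max_speed=.25,ori=o)
arm.movel(w(-.035,-.07,.085),max_speed=.12,f_stop=6)
s=arm.get_state();print(s['clock'],s['ee_pos'],np.round(s['contact_force'],2))
r=arm.movel(w(-.035,-.07,.04),max_speed=.03,f_stop=12)
s=arm.get_state();print(r,s['clock'],s['ee_pos'],np.round(s['contact_force'],2))
arm.movel(w(-.08,-.07,.19),max_speed=.3)
arm.movel(w(-.2,-.10,.30),max_speed=.3)
arm.dwell(1.)
E
python3 chk.py c3
python3 - <<'E'
import sys;sys.path.insert(0,'.')
E
```

```text
22.8667 [ 4.71120537e-01 -2.51247455e-04  8.62210250e-02] [-0.43 -0.34  0.11]
True 23.8083 [ 0.46963844 -0.00067524  0.05791489] [-3.14  0.4   7.24]
scene 472 0.1093 [[-0.0458, 0.0758], [-0.0458, -0.0156], [0.0124, -0.0156], [0.0124, 0.0758]]
top 600 0.1096 [[-0.0455, 0.0696], [-0.046, -0.0101], [0.0124, -0.0105], [0.013, 0.0692]]
26.225 [ 0.31377496 -0.0623301   0.30003583] [0.64578119 0.15441615 1.01754281]
```

View pics/c3scene.png

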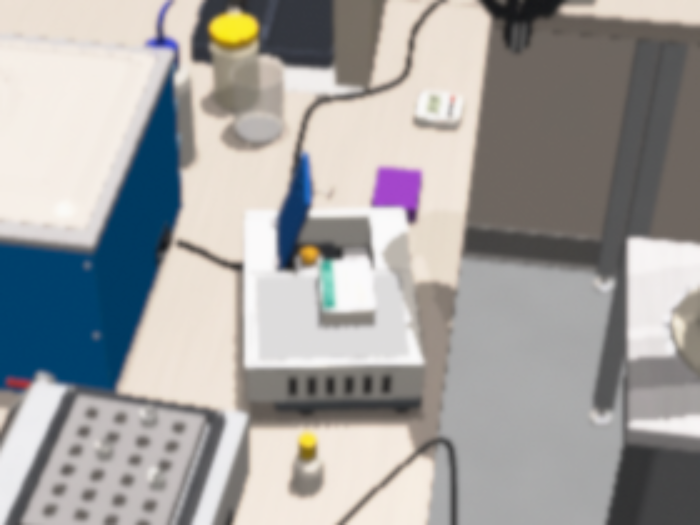

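The hatch stands open at (295,210) with the vial visible, and the box is flat on the deck at (347,290). The other things have not moved and the gripper is clear.

```bash
python3 -c "
from workcell import arm
print(arm.job_done())"
```

```text
the job is handed in; nothing more can be done
None
```

The job is handed in at about 26 s: the slide box lies flat on the deck clear of the hatch, and the hatch is open after one press; the first push passed just above the box without touching it, so I recalibrated the tip height with a light touch on the deck and repeated it.

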